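Reload the lathe chucks in reverse order

TASK

Move the four coloured lathe chucks from the wooden rack into the dark steel rack, one to a pocket and in reverse order: each rack has a brass knob at one end, and the chuck nearest the knob in the wooden rack must end farthest from the knob in the steel rack, the second nearest second farthest, and so on. Keep the chucks upright all the time and leave all four standing flat on the pocket floors, released and still; the black-handled spare chuck on the bench is not part of the job.

Things in the scene. Friction and masses are not known exactly. Their poses are not given: they have to be found in the camera images.
- chuck_red_mid (a point): centre of the red-handled lathe chuck, 35 mm above its foot. The chuck is loose (0.1-0.2 kg), stands upright (z up its axis), 70 mm tall: flat steel foot flange 32 mm across and 8 mm thick, then a round red handle 28 mm across up to 50 mm above the foot (grip here), then a steel nose 18 mm across to 62 mm and a brass pin 6 mm across to 70 mm. It starts on the pad of its own colour.
- chuck_yellow_mid (a point): centre of the yellow-handled lathe chuck, 35 mm above its foot. The chuck is loose (0.1-0.2 kg), stands upright (z up its axis), 70 mm tall: flat steel foot flange 32 mm across and 8 mm thick, then a round yellow handle 28 mm across up to 50 mm above the foot (grip here), then a steel nose 18 mm across to 62 mm and a brass pin 6 mm across to 70 mm. It starts on the pad of its own colour.
- chuck_green_mid (a point): centre of the green-handled lathe chuck, 35 mm above its foot. The chuck is loose (0.1-0.2 kg), stands upright (z up its axis), 70 mm tall: flat steel foot flange 32 mm across and 8 mm thick, then a round green handle 28 mm across up to 50 mm above the foot (grip here), then a steel nose 18 mm across to 62 mm and a brass pin 6 mm across to 70 mm. It starts on the pad of its own colour.
- chuck_blue_mid (a point): centre of the blue-handled lathe chuck, 35 mm above its foot. The chuck is loose (0.1-0.2 kg), stands upright (z up its axis), 70 mm tall: flat steel foot flange 32 mm across and 8 mm thick, then a round blue handle 28 mm across up to 50 mm above the foot (grip here), then a steel nose 18 mm across to 62 mm and a brass pin 6 mm across to 70 mm. It starts on the pad of its own colour.
- pad_red: fixed red floor pad, 46 x 46 x 2 mm, in the pocket of the wooden rack where the red chuck starts, so it still shows that chuck's old place once the chuck is gone; origin at the centre of its underside
- pad_yellow: fixed yellow floor pad, 46 x 46 x 2 mm, in the pocket of the wooden rack where the yellow chuck starts, so it still shows that chuck's old place once the chuck is gone; origin at the centre of its underside
- pad_green: fixed green floor pad, 46 x 46 x 2 mm, in the pocket of the wooden rack where the green chuck starts, so it still shows that chuck's old place once the chuck is gone; origin at the centre of its underside
- pad_blue: fixed blue floor pad, 46 x 46 x 2 mm, in the pocket of the wooden rack where the blue chuck starts, so it still shows that chuck's old place once the chuck is gone; origin at the centre of its underside
- wood_rack: wooden rack, full at first, a 2 mm pad in each pocket: fixed, 58 (x) by 220 (y) by 16 mm tall; four pockets 50 mm square in a row at y = +81, +27, -27, -81 mm, walls 4 mm thick, floor 4 mm and wall tops 16 mm above the table. Brass knob (20 mm wide, top 22 mm up) at y = +126 mm, on a lug out to +139 mm, marks the +y end; plain lug at the other. Origin: centre of underside, z up, yaw under 21 deg.
- metal_rack: dark steel rack, empty at the start: fixed, 58 (x) by 220 (y) by 16 mm tall; four pockets 50 mm square in a row at y = +81, +27, -27, -81 mm, walls 4 mm thick, floor 4 mm and wall tops 16 mm above the table. Brass knob (20 mm wide, top 22 mm up) at y = +126 mm, on a lug out to +139 mm, marks the +y end; plain lug at the other. Origin: centre of underside, z up, yaw under 21 deg.
Things that resemble listed ones, but are neither listed nor needed, are in the scene too. Of the things shaped like the pad_blue, the blue one is meant.

How it is judged:
At the end, for the whole second after the job is handed in: Each chuck stands in the steel rack's pocket that mirrors the place of its colour's pad in the wooden rack, counted from the knobs: within 12 mm of the pocket's centre along both rack axes, height within 6 mm of standing on its floor, upright within 0.1 rad, at rest (((y of pad_red in the frame of wood_rack between 0.071 and 0.091 m and y of chuck_red_mid in the frame of metal_rack between -0.093 and -0.069 m) or (y of pad_red in the frame of wood_rack between 0.017 and 0.037 m and y of chuck_red_mid in the frame of metal_rack between -0.039 and -0.015 m) or (y of pad_red in the frame of wood_rack between -0.037 and -0.017 m and y of chuck_red_mid in the frame of metal_rack between 0.015 and 0.039 m) or (y of pad_red in the frame of wood_rack between -0.091 and -0.071 m and y of chuck_red_mid in the frame of metal_rack between 0.069 and 0.093 m)) and x of chuck_red_mid in the frame of metal_rack between -0.012 and 0.012 m and z of chuck_red_mid in the frame of metal_rack between 0.033 and 0.045 m and angle between each of chuck_red_mid, chuck_yellow_mid, chuck_green_mid, chuck_blue_mid's own z axis and vertical below 0.1 rad and linear speed of each of chuck_red, chuck_yellow, chuck_green, chuck_blue below 0.02 m/s and ((y of pad_yellow in the frame of wood_rack between 0.071 and 0.091 m and y of chuck_yellow_mid in the frame of metal_rack between -0.093 and -0.069 m) or (y of pad_yellow in the frame of wood_rack between 0.017 and 0.037 m and y of chuck_yellow_mid in the frame of metal_rack between -0.039 and -0.015 m) or (y of pad_yellow in the frame of wood_rack between -0.037 and -0.017 m and y of chuck_yellow_mid in the frame of metal_rack between 0.015 and 0.039 m) or (y of pad_yellow in the frame of wood_rack between -0.091 and -0.071 m and y of chuck_yellow_mid in the frame of metal_rack between 0.069 and 0.093 m)) and x of chuck_yellow_mid in the frame of metal_rack between -0.012 and 0.012 m and z of chuck_yellow_mid in the frame of metal_rack between 0.033 and 0.045 m and ((y of pad_green in the frame of wood_rack between 0.071 and 0.091 m and y of chuck_green_mid in the frame of metal_rack between -0.093 and -0.069 m) or (y of pad_green in the frame of wood_rack between 0.017 and 0.037 m and y of chuck_green_mid in the frame of metal_rack between -0.039 and -0.015 m) or (y of pad_green in the frame of wood_rack between -0.037 and -0.017 m and y of chuck_green_mid in the frame of metal_rack between 0.015 and 0.039 m) or (y of pad_green in the frame of wood_rack between -0.091 and -0.071 m and y of chuck_green_mid in the frame of metal_rack between 0.069 and 0.093 m)) and x of chuck_green_mid in the frame of metal_rack between -0.012 and 0.012 m and z of chuck_green_mid in the frame of metal_rack between 0.033 and 0.045 m and ((y of pad_blue in the frame of wood_rack between 0.071 and 0.091 m and y of chuck_blue_mid in the frame of metal_rack between -0.093 and -0.069 m) or (y of pad_blue in the frame of wood_rack between 0.017 and 0.037 m and y of chuck_blue_mid in the frame of metal_rack between -0.039 and -0.015 m) or (y of pad_blue in the frame of wood_rack between -0.037 and -0.017 m and y of chuck_blue_mid in the frame of metal_rack between 0.015 and 0.039 m) or (y of pad_blue in the frame of wood_rack between -0.091 and -0.071 m and y of chuck_blue_mid in the frame of metal_rack between 0.069 and 0.093 m)) and x of chuck_blue_mid in the frame of metal_rack between -0.012 and 0.012 m and z of chuck_blue_mid in the frame of metal_rack between 0.033 and 0.045 m); the robot touches nothing.
It fails at once if the red chuck is tipped over (angle between chuck_red_mid's own z axis and vertical above 0.7 rad).
It fails at once if the yellow chuck is tipped over (angle between chuck_yellow_mid's own z axis and vertical above 0.7 rad).
It fails at once if the green chuck is tipped over (angle between chuck_green_mid's own z axis and vertical above 0.7 rad).
It fails at once if the blue chuck is tipped over (angle between chuck_blue_mid's own z axis and vertical above 0.7 rad).
It also fails if it takes over 102 s, if anything falls off the work surface, if the arm or the gripper's body presses on something with over 40 N, if the wrist force passes 120 N, or if a joint passes its speed limit or range.

ROBOT

A 7-joint arm with a two-finger parallel gripper is mounted at the origin on the work surface. World frame = base frame: x ahead of the robot, y to its left, z up, the work surface at z = 0. Lengths are in m, angles in rad, forces in N, time in s.
With the tool pointing down it reaches from about 0.4 to 0.85 m from the base axis. Payload 4.5 kg.
Tool frame: the origin (TCP) lies at the very end of the fingers, on their centre line; the grasp point (between the pads) lies 19 mm behind it (r.grip_depth is the z of the grasp point in the tool frame, in m); z points along the fingers, y is the line along which they close (so a half turn about z gives the same grasp; the last joint's range is limited). The gripper opens to 85 mm and grips with 20 to 120 N. Pads are 22 mm wide; open, the fingers measure 114 mm over their backs; the gripper's body (76 mm by 85 mm) begins 54 mm behind the grasp point. The pads swing forward as they close: fully open they stand 13 mm farther back than shut.
Start: joints at [1.257, 0.689, -0.195, 1.565, 0.157, 0.902, -0.215], TCP at [0.213, -0.588, 0.203] pointing down, gripper open.
Joint ranges: [-3.01, 3.01], [-0.46, 2.08], [-1.47, 1.51], [0.13, 2.56], [-1, 4.14], [0.04, 2.09], [-2.66, 2.66]. Speed limits (rad/s): [2.57, 2.57, 3.14, 3.14, 3.14, 3.14, 3.14].

INTERFACE

Orientations are given as a rotation vector (axis times angle).
In Python, from bench import monitor, camera, finish_job, r gives the robot as it stands.
- The arm moves only by the shell command python3 -m crank 'ROWS' [FORCE]. ROWS is JSON, a list of rows, each a list of 3 entries, a list of its own where there are three numbers: the shift along the tool's x, y, z in m, then the turn about the tool's z in degrees, then the finger opening in m, from 0 to 0.0854. A call has 1 to 5 rows; each row shifts and turns the commanded pose from where the row before left it, along the tool's axes as they then stand; what a row does not reach is not made up. A row lasts 1/12 s, in which the tool goes at most 41.7 mm and 7.16 degrees, less where a joint would pass 70% of its speed; a pose out of reach is approached as far as the arm can. A call is refused whole if a number of a shift passes 0.0417 or a number of a turn 7.16, either way. A call with a gripper value outside its range is refused whole. The fingers move at their own pace and stop on an object; FORCE is the grip in N (left out, the last holds). Time passes only in rows, so rows that do not move let the fingers close. It gives the time, the measured TCP pose, the force, the opening and the grip force at its end, in the units of the state.
- monitor.sense(): the state, without advancing time (a new reading comes with each control period).
- camera(name): name is "scene" or "top"; returns a dict with "color" (480x640x3 uint8, red, green, blue), "fx", "fy", "cx", "cy" (pixels), "world_from_camera" (4x4, takes a point from camera to world coordinates). Camera axes: x right, y down, z forward; pixel columns grow to the right and rows downward; lengths in m; the calibration is good to about 2 mm. A picture is of the moment at which its call begins. There is no depth.
- finish_job(): hands the job in; it is judged then, once.
The state is a dict: "time": time; "joint_positions": joint angles; "qd": joint speeds; "joint_efforts": joint torques, N m; "tool_pos": TCP position; "tool_rot": TCP orientation; "ft_force": force on the tool from outside, world axes, zero at the start; "moment": the same for the moment, N m; "width": opening from 0.0 (shut) to 1.0 (fully open); "grip_force": force on a finger pad.
Only numpy, scipy, OpenCV 4.12 (cv2) and the standard library are available. Lean on these libraries where they do the work, as an engineer would, in place of code of your own. Each camera call takes 0.05 s, during which the arm holds its last target. There are 200 camera calls.

## Working session

There is one attempt and no reset: what is moved stays moved. The work goes in short steps, Python scripts to look and compute and a shell command to move; the robot and the scene stay as the last step left them, time stands still between calls to the robot, and variables do not carry over. Pictures are saved under pics/ and viewed, at most 14 in all, crops included, and the job is handed in when it is done.

```bash
mkdir -p pics; ls; python3 - <<'E'
from bench import monitor,camera,r
import cv2
for n in("top","scene"):
    c=camera(n); cv2.imwrite(f"pics/{n}0.png",c["color"][:,:,::-1]); print(n,c["fx"],c["fy"],c["cx"],c["cy"],c["world_from_camera"].round(4).tolist())
print(monitor.sense(), r.grip_depth)
E
```

```text
pics
top 521.9663663905714 521.9663663905714 326.5136103094437 235.73900030459578 [[0.0022, -0.991, 0.1336, 0.4139], [-0.9996, -0.006, -0.0282, 0.0151], [0.0287, -0.1335, -0.9906, 0.8586], [0.0, 0.0, 0.0, 1.0]]
scene 527.1439241275484 527.1439241275484 325.1051392006952 238.52497716217366 [[0.894, 0.2953, -0.3369, 0.8059], [0.4475, -0.553, 0.7028, -0.5649], [0.0213, -0.7791, -0.6266, 0.5876], [0.0, 0.0, 0.0, 1.0]]
{'time': 0.1, 'joint_positions': array([ 1.2567893 ,  0.68990336, -0.19451107,  1.56624892,  0.15725968,
        0.9025025 , -0.21511402]), 'qd': array([-2.51781817e-03, -2.09988323e-03,  7.81996364e-04, -3.28197797e-03,
       -9.55228571e-05, -3.70589899e-04, -8.92392153e-04]), 'joint_efforts': array([-2.71265541e-03, -5.40597045e+01, -1.27155606e+00, -1.58985543e+01,
        9.33711359e-03,  4.34122863e-03, -7.69151143e-08]), 'tool_pos': array([ 0.21276538, -0.58699104,  0.20195965]), 'tool_rot': array([-3.09259204e+00, -5.43350685e-01,  6.05289819e-04]), 'ft_force': array([ 0.00879689,  1.04930186, -0.71568695]), 'moment': array([-0.00356806, -0.01352109, -0.0197237 ]), 'grip_force': 0.0, 'width': 1.002942176925514} -0.0187
```

View pics/top0.png

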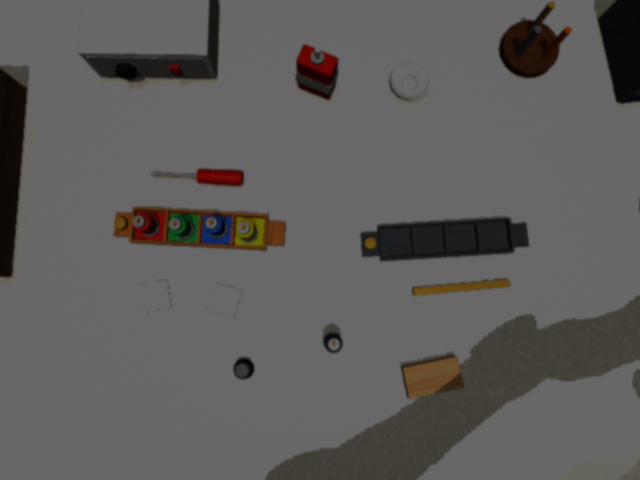

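View pics/scene0.png

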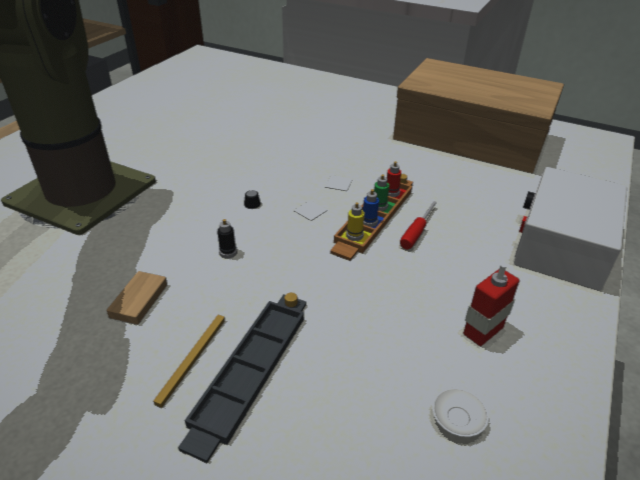

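The top view shows both racks lying along the image rows. The wooden one has its knob at (123,223), then red (146,224), green (181,226), blue (215,225) and yellow (248,231). The steel one has its knob at (370,243), with pockets at about 396, 428, 460 and 493.

Look-alikes:
- **Red:** screwdriver (220,177) and bottle (317,62).
- **Chucks:** black spare (333,343) and a black cap (243,369).
- **Pads:** paper squares (156,296) and (225,300).
- **Brass/wood:** wooden block (433,376) and stick (461,287).

I choose the four in the wooden rack and will check them in a close crop.

```bash
cat > h.py <<'E'
import numpy as np,cv2
from bench import monitor,camera,r
def ray(c,u,v):
    M=np.array(c["world_from_camera"]); d=M[:3,:3]@[(u-c["cx"])/c["fx"],(v-c["cy"])/c["fy"],1]
    return M[:3,3],d
def plane(c,u,v,z):
    o,d=ray(c,u,v); return o+d*(z-o[2])/d[2]
def cross(c1,p1,c2,p2):
    o1,d1=ray(c1,*p1);o2,d2=ray(c2,*p2)
    s=np.linalg.lstsq(np.c_[d1,-d2],o2-o1,rcond=None)[0]
    a,b=o1+s[0]*d1,o2+s[1]*d2; return (a+b)/2,np.linalg.norm(a-b)
def blobs(c,h,s,v,box,amin=5):
    """h,s,v ranges; box u0,v0,u1,v1 -> list (area,u,v,contour) largest first"""
    m=cv2.inRange(cv2.cvtColor(c["color"],cv2.COLOR_RGB2HSV),np.array([h[0],s[0],v[0]]),np.array([h[1],s[1],v[1]]))
    k=np.zeros_like(m);k[box[1]:box[3],box[0]:box[2]]=255;m&=k
    n,l,st,ce=cv2.connectedComponentsWithStats(m)
    return sorted([(int(st[i,4]),*ce[i].round(1),(l==i).astype(np.uint8)) for i in range(1,n) if st[i,4]>=amin],key=lambda t:-t[0])
E
python3 - <<'E'
from h import *
t=camera("top");s=camera("scene")
def crop(c,u0,v0,u1,v1,w,h): return cv2.resize(np.clip(c["color"][v0:v1,u0:u1,::-1]*2.2,0,255).astype(np.uint8),(w,h),interpolation=cv2.INTER_CUBIC)
a=crop(t,100,190,300,265,800,300); b=np.hstack([crop(t,350,205,540,275,500,184),np.zeros((184,300,3),np.uint8)])
b=np.hstack([crop(s,320,150,420,262,267,300),crop(s,170,280,320,465,243,300),crop(t,350,205,540,275,290,300)])
cv2.imwrite("pics/crop.png",np.vstack([a,b]))
for n,c,bx,bm in(("top",t,(105,200,300,260),(350,225,385,260)),("scene",s,(325,150,420,262),(275,285,305,310))):
    for q,bb in(("wood",bx),("metal",bm)):
        print(n,q,"brass",[x[:3] for x in blobs(c,(14,24),(120,255),(60,255),bb,8)][:6])
# dark rack
for n,c,bx in(("top",t,(355,205,540,270)),):
    bl=blobs(c,(0,180),(0,255),(0,60),bx,200)[0]
    ct=max(cv2.findContours(bl[3],cv2.RETR_EXTERNAL,cv2.CHAIN_APPROX_NONE)[0],key=cv2.contourArea)
    rc=cv2.minAreaRect(ct);print(bl[:3],rc)
    body=cv2.morphologyEx(bl[3],cv2.MORPH_OPEN,np.ones((30,5),np.uint8))
    ct=max(cv2.findContours(body,cv2.RETR_EXTERNAL,cv2.CHAIN_APPROX_NONE)[0],key=cv2.contourArea)
    rc=cv2.minAreaRect(ct);print(rc)
    for p in cv2.boxPoints(rc): print(p,plane(c,*p,0.016).round(4))
for nm,h in(("red",(0,6)),("green",(45,80)),("blue",(100,130)),("yellow",(25,34))):
    print(nm,[x[:3] for x in blobs(t,h,(120,255),(40,255),(105,200,300,260),20)][:3])
E
```

```text
top wood brass [(228, np.float64(250.2), np.float64(230.7)), (127, np.float64(119.3), np.float64(222.8)), (80, np.float64(190.7), np.float64(235.0)), (10, np.float64(173.3), np.float64(222.7)), (10, np.float64(242.8), np.float64(226.5)), (9, np.float64(210.1), np.float64(221.7))]
top metal brass [(107, np.float64(370.0), np.float64(242.8))]
scene wood brass [(563, np.float64(350.5), np.float64(242.4)), (112, np.float64(390.5), np.float64(207.6)), (104, np.float64(405.5), np.float64(183.7))]
scene metal brass [(99, np.float64(290.2), np.float64(297.8))]
(5544, np.float64(445.4), np.float64(238.7)) ((444.1048278808594, 238.57815551757812), (36.484832763671875, 166.9303741455078), 86.47854614257812)
((444.97076416015625, 239.5248565673828), (36.484832763671875, 135.71250915527344), 86.47854614257812)
[376.12213 225.48477] [ 0.545  -0.0902  0.016 ]
[511.57843 217.14899] [ 0.5605 -0.3151  0.016 ]
[513.8194  253.56494] [ 0.5    -0.3161  0.016 ]
[378.3631  261.90073] [ 0.4852 -0.0932  0.016 ]
red [(549, np.float64(150.2), np.float64(225.4))]
green [(457, np.float64(183.9), np.float64(227.7))]
blue [(497, np.float64(216.3), np.float64(230.9))]
yellow [(543, np.float64(249.9), np.float64(232.0))]
```

View pics/crop.png

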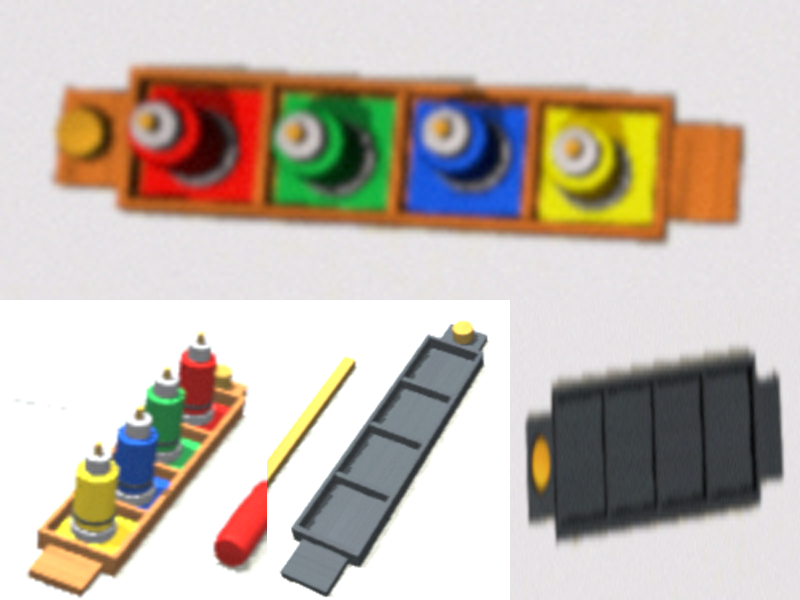

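The crop confirms it: from the knob, the wooden order is red, green, blue, yellow, each on its own pad. The steel rack is empty, with its knob on the left in the top view.

```bash
python3 - <<'E'
from h import *
t=camera("top");s=camera("scene")
T=dict(red=(137.2,220.3),green=(174.2,223),blue=(210.5,222.2),yellow=(243.2,227))
S=dict(red=(394.9,164.9),green=(382.5,177.2),blue=(372.4,192.2),yellow=(356.7,206))
for k in T: print(k,"tri",*[np.round(x,4) for x in cross(t,T[k],s,S[k])],"plane.076",plane(t,*T[k],.076).round(4),plane(s,*S[k],.076).round(4))
# wood rack body corners, from crop (px/4 + offset), wall tops z=.016
W=[(133,67),(674,95),(663,240),(118,209)]
P=np.array([plane(t,100+a/4,190+b/4,.016) for a,b in W]);print(P.round(4),P.mean(0).round(4))
d=(P[0]+P[3]-P[1]-P[2])/2;e=(P[0]+P[1]-P[2]-P[3])/2;print("wood len,width",np.linalg.norm(d),np.linalg.norm(e),"yaw",np.degrees(np.arctan2(-d[0],d[1])))
print("knob w",plane(t,120.8,223,.022).round(4),"knob m",plane(t,370,242.8,.022).round(4),plane(s,290.2,297.8,.02).round(4),cross(t,(370,242.8),s,(290.2,297.8)))
# metal corners from scene crop (267 px offset, scale 243/150=1.62, origin 170,280)
M=[(428,336),(484,362),(361,564),(295,531)]
Q=np.array([plane(s,170+(a-267)/1.62,280+(b-300)/1.62,.016) for a,b in M]);print(Q.round(4),Q.mean(0).round(4))
print(monitor.sense()["tool_pos"])
E
```

```text
red tri [0.5432 0.2807 0.0683] 0.0018 plane.076 [0.5412 0.2776 0.076 ] [0.5478 0.269  0.076 ]
green tri [0.5395 0.2244 0.0706] 0.0027 plane.076 [0.5374 0.2223 0.076 ] [0.5433 0.2173 0.076 ]
blue tri [0.5416 0.1701 0.0702] 0.0036 plane.076 [0.539 0.168 0.076] [0.5459 0.1632 0.076 ]
yellow tri [0.5341 0.1202 0.0691] 0.0024 plane.076 [0.532  0.1187 0.076 ] [0.5386 0.112  0.076 ]
[[0.5732 0.3052 0.016 ]
 [0.5632 0.086  0.016 ]
 [0.5037 0.0894 0.016 ]
 [0.5151 0.3082 0.016 ]] [0.5388 0.1972 0.016 ]
wood len,width 0.21930323918035804 0.0589142909363529 yaw -2.7853392075692684
knob w [0.5454 0.3216 0.022 ] knob m [ 0.5157 -0.0792  0.022 ] [ 0.518  -0.0803  0.02  ] (array([ 0.51666124, -0.0792357 ,  0.01833977]), np.float64(0.001316092789709204))
[[ 0.493  -0.0995  0.016 ]
 [ 0.5543 -0.1038  0.016 ]
 [ 0.5687 -0.3161  0.016 ]
 [ 0.5103 -0.3167  0.016 ]] [ 0.5316 -0.209   0.016 ]
[ 0.21295722 -0.5873767   0.20243079]
```

```bash

python3 -m crank '[[[0,0,0],-6.7,0.06],[[0,0,0],-6.7,0.06],[[0,0,0],-6.7,0.06],[[0,0,0],-6.7,0.06],[[0,0,0],-6.7,0.06]]' 40
python3 -m crank '[[[0,0,0],-6.7,0.06],[[0,0,0],-6.7,0.06],[[0,0,0],-6.7,0.06],[[0,0,0],-6.7,0.06],[[0,0,0],-6.7,0.06]]'
python3 -m crank '[[[0.028,0.028,0],0,0.06],[[0.028,0.028,0],0,0.06],[[0.028,0.028,0],0,0.06],[[0.028,0.028,0],0,0.06],[[0.028,0.028,0],0,0.06]]'
python3 -m crank '[[[0.028,0.028,0],0,0.06],[[0.028,0.028,0],0,0.06],[[0.028,0.028,0],0,0.06],[[0.028,0.028,0],0,0.06],[[0.028,0.028,0],0,0.06]]'
```

```text
time: 0.72
tool_pos: [0.2129, -0.5876, 0.2027]
tool_rot: [-2.802, -1.42, 0.0]
ft_force: [-0.8, -0.1, -0.0]
width: 0.702
grip_force: 0.0
time: 1.13
tool_pos: [0.2128, -0.5876, 0.2026]
tool_rot: [-2.274, -2.167, 0.0]
ft_force: [-0.6, -0.3, -0.1]
width: 0.702
grip_force: 0.0
time: 1.55
tool_pos: [0.3613, -0.4541, 0.2027]
tool_rot: [2.281, 2.16, -0.0]
ft_force: [0.7, -0.5, 0.2]
width: 0.699
grip_force: 0.0
time: 1.97
tool_pos: [0.5088, -0.3217, 0.2028]
tool_rot: [2.28, 2.161, -0.001]
ft_force: [0.5, -1.2, 0.4]
width: 0.698
grip_force: 0.0
```

```bash

python3 -m crank '[[[0.04,0,0],0,0.06],[[0.04,0,0],0,0.06],[[0.04,0,0],0,0.06],[[0.04,0,0],0,0.06],[[0.04,0,0],0,0.06]]'
python3 -m crank '[[[0.04,0,0],0,0.06],[[0.04,0,0],0,0.06],[[0.04,0,0],0,0.06],[[0.04,0,0],0,0.06],[[0.04,0,0],0,0.06]]'
python3 -m crank '[[[0.04,0,0],0,0.06],[[0.04,0,0],0,0.06],[[0.04,0,0],0,0.06],[[0.04,0,0],0,0.06],[[0.038,0.002,0],0,0.06]]'
python3 -m crank '[[[0,0,0.03],0,0.06],[[0,0,0.03],0,0.06],[[0,0,0.03],0,0.06],[[0,0,0],0,0.06],[[0,0,0],0,0.06]]'
python3 - <<'E'
from h import *
t=camera("top");s=camera("scene")
def crop(c,u0,v0,u1,v1,w,h): return cv2.resize(np.clip(c["color"][v0:v1,u0:u1,::-1]*2.2,0,255).astype(np.uint8),(w,h),interpolation=cv2.INTER_CUBIC)
cv2.imwrite("pics/hov.png",np.hstack([crop(t,80,150,280,300,400,300),crop(s,310,80,460,260,400,480)[:300]] ))
p=monitor.sense()["tool_pos"]
print(p)
for c in(t,s):
    M=np.array(c["world_from_camera"]);q=M[:3,:3].T@(p-M[:3,3]);print(q[0]/q[2]*c["fx"]+c["cx"],q[1]/q[2]*c["fy"]+c["cy"])
E
```

```text
time: 2.38
tool_pos: [0.5182, -0.1216, 0.2028]
tool_rot: [2.28, 2.16, 0.0]
ft_force: [0.1, -0.1, 0.5]
width: 0.704
grip_force: 0.0
time: 2.8
tool_pos: [0.529, 0.0782, 0.2028]
tool_rot: [2.28, 2.161, 0.0]
ft_force: [0.5, 1.2, -0.1]
width: 0.701
grip_force: 0.0
time: 3.22
tool_pos: [0.541, 0.2765, 0.2028]
tool_rot: [-2.279, -2.162, 0.0]
ft_force: [0.1, -0.1, -0.2]
width: 0.702
grip_force: 0.0
time: 3.63
tool_pos: [0.5408, 0.2733, 0.1117]
tool_rot: [-2.28, -2.161, 0.005]
ft_force: [0.7, -0.2, 1.3]
width: 0.705
grip_force: 0.0
[0.54282182 0.27479838 0.11438895]
130.39924524117404 214.81366184258053
395.66253492628056 144.8223066170704
```

View pics/hov.png

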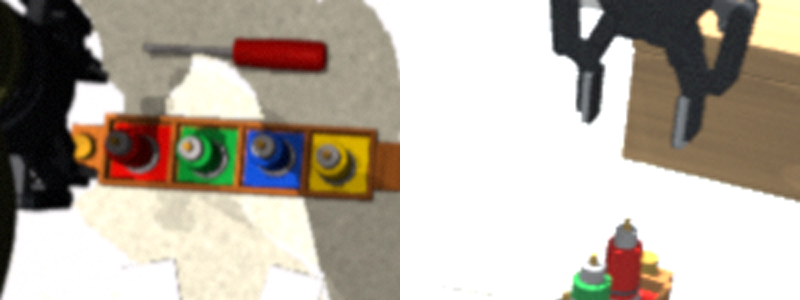

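Fingertips are at about (380,126) and (415,135) in the scene view, astride the red pin's line at (395,163), so the x and y alignment agrees. I'll descend and grip.

```bash

python3 -m crank '[[[0,0,0.03],0,0.06],[[0,0,0.03],0,0.06],[[0,0,0.02],0,0.06],[[0,0,0.013],0,0.06],[[0,0,0],0,0.06]]'
python3 -m crank '[[[0,0,0],0,0.06],[[0,0,0],0,0.02],[[0,0,0],0,0.02],[[0,0,0],0,0.02],[[0,0,0],0,0.02]]'
python3 -m crank '[[[0,0,0],0,0.02],[[0,0,0],0,0.02],[[0,0,0],0,0.02]]'
```

```text
time: 4.15
tool_pos: [0.5414, 0.2737, 0.0189]
tool_rot: [-2.28, -2.161, 0.002]
ft_force: [-0.3, -0.9, 0.3]
width: 0.701
grip_force: 0.0
time: 4.57
tool_pos: [0.5426, 0.2748, 0.0214]
tool_rot: [2.28, 2.161, 0.004]
ft_force: [-1.0, -1.0, 6.8]
width: 0.298
grip_force: 38.9
time: 4.82
tool_pos: [0.5427, 0.2747, 0.0214]
tool_rot: [2.28, 2.161, 0.004]
ft_force: [-1.4, -0.6, 5.5]
width: 0.297
grip_force: 38.9
```

```bash

python3 -m crank '[[[0,0,-0.02],0,0.02],[[0,0,-0.03],0,0.02],[[0,0,-0.035],0,0.02],[[0,0,-0.035],0,0.02],[[0,0,0],0,0.02]]'
python3 -m crank '[[[-0.02,0,0],0,0.02],[[-0.04,0.001,0],0,0.02],[[-0.04,0.001,0],0,0.02],[[-0.04,0.001,0],0,0.02],[[-0.04,0.001,0],0,0.02]]'
python3 -m crank '[[[-0.04,0.002,0],0,0.02],[[-0.04,0.002,0],0,0.02],[[-0.04,0.001,0],0,0.02],[[-0.04,0.001,0],0,0.02],[[-0.04,0.001,0],0,0.02]]'
python3 -m crank '[[[-0.04,0.002,0],0,0.02],[[-0.04,0.002,0],0,0.02],[[-0.04,0.001,0],0,0.02],[[-0.04,0.001,0],0,0.02],[[-0.021,0.001,0],0,0.02]]'
python3 -m crank '[[[0,0,0],-3.5,0.02],[[0,0,0],-3.5,0.02],[[0,0,0.035],0,0.02],[[0,0,0.03],0,0.02],[[0,0,0],0,0.02]]'
cat > v.py <<'E'
import sys
from h import *
t=camera("top");s=camera("scene")
def crop(c,u0,v0,u1,v1,w,h): return cv2.resize(np.clip(c["color"][v0:v1,u0:u1,::-1]*2.2,0,255).astype(np.uint8),(w,h),interpolation=cv2.INTER_CUBIC)
cv2.imwrite(f"pics/{sys.argv[1]}.png",np.hstack([crop(t,350,190,550,290,400,200) if 0 else cv2.copyMakeBorder(crop(t,350,180,550,300,400,240),0,360,0,0,cv2.BORDER_CONSTANT),crop(s,170,240,320,465,400,600)]))
print(monitor.sense()["tool_pos"],monitor.sense()["tool_rot"])
E
python3 v.py red1
```

```text
time: 5.23
tool_pos: [0.5457, 0.2771, 0.1471]
tool_rot: [2.279, 2.159, 0.02]
ft_force: [1.4, 1.2, -0.9]
width: 0.295
grip_force: 39.6
time: 5.65
tool_pos: [0.5356, 0.0922, 0.1398]
tool_rot: [2.279, 2.161, -0.0]
ft_force: [0.1, -1.7, -2.2]
width: 0.292
grip_force: 39.6
time: 6.07
tool_pos: [0.5318, -0.1081, 0.1399]
tool_rot: [2.28, 2.161, -0.0]
ft_force: [1.7, 0.1, -1.3]
width: 0.292
grip_force: 39.6
time: 6.48
tool_pos: [0.5274, -0.2946, 0.1394]
tool_rot: [2.286, 2.151, -0.006]
ft_force: [0.4, -0.6, -0.9]
width: 0.293
grip_force: 39.6
time: 6.9
tool_pos: [0.5249, -0.2862, 0.0698]
tool_rot: [-2.138, -2.29, 0.007]
ft_force: [-1.6, 0.4, -3.1]
width: 0.294
grip_force: 39.8
[ 0.5287684  -0.28689638  0.07435036] [-2.14249655e+00 -2.29490372e+00  1.55165266e-03]
```

View pics/red1.png

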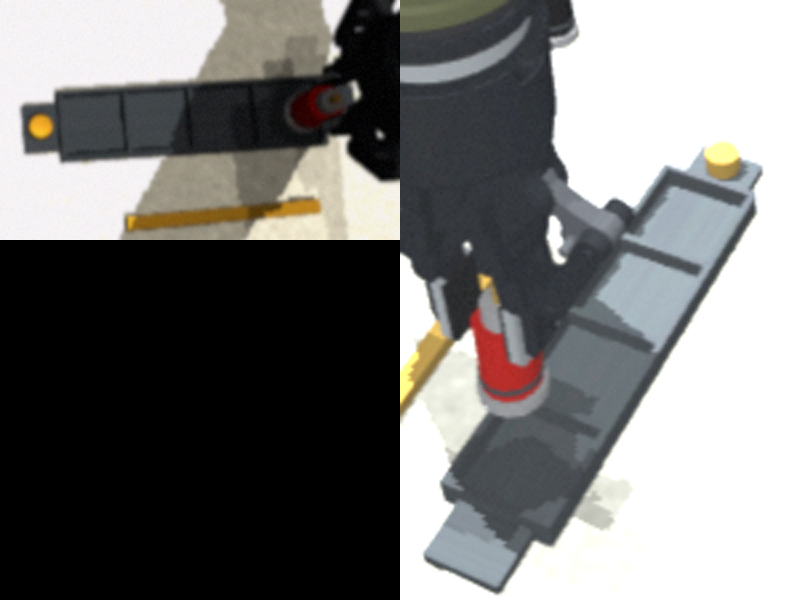

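The red chuck hangs upright, with its pin at (516,229) in the top view and its foot at (212,387) in the scene view. I'll check those points in metres against the TCP.

```bash
python3 - <<'E'
from h import *
t=camera("top");s=camera("scene")
print(monitor.sense()["tool_pos"])
print("pin top",plane(t,516,229.5,.129),"foot scene",plane(s,212.4,387.4,.063),"pin scene",plane(s,170+86/2.667,240+277/2.667,.129))
print("foot top",plane(t,504,236,.063))
# last pocket inner corners, wall tops, scene crop
P=[(455,486),(549,540),(597,434),(520,385)]
# floor/opening: pocket walls seen at scene crop; and whole rack outer far/near corners
C=[(668,167),(755,205),(548,543),(443,487)]
Q=np.array([plane(s,170+(a-400)/2.667,240+b/2.667,.016) for a,b in C]);print(Q.round(4),Q.mean(0).round(4))
D=[(56,90),(60,160)]
print([plane(t,350+a/2,180+b/2,.016).round(4) for a,b in D], "knob",plane(t,350+40/2,180+126/2,.022))
E
```

```text
[ 0.53101339 -0.28733773  0.07644164]
pin top [ 0.52297568 -0.27642138  0.129     ] foot scene [ 0.53184123 -0.28698327  0.063     ] pin scene [ 0.52261556 -0.2806279   0.129     ]
foot top [ 0.52250726 -0.28345839  0.063     ]
[[ 0.4949 -0.0994  0.016 ]
 [ 0.5519 -0.102   0.016 ]
 [ 0.5666 -0.3181  0.016 ]
 [ 0.5091 -0.3173  0.016 ]] [ 0.5306 -0.2092  0.016 ]
[array([ 0.5458, -0.0933,  0.016 ]), array([ 0.4883, -0.0959,  0.016 ])] knob [ 0.51533569 -0.07917606  0.022     ]
```

```bash

python3 -m crank '[[[-0.0028,0.0038,0],0,0.02],[[0,0,0.02],0,0.02],[[0,0,0.02],0,0.02],[[0,0,0.01],0,0.02],[[0,0,0.0065],0,0.02]]'
python3 -m crank '[[[0,0,0],0,0.02],[[0,0,0],0,0.02],[[0,0,0],0,0.02]]'
python3 -m crank '[[[0,0,0],0,0.055],[[0,0,0],0,0.055],[[0,0,0],0,0.055],[[0,0,0],0,0.055]]'
python3 -m crank '[[[0,0,-0.02],0,0.055],[[0,0,-0.035],0,0.055],[[0,0,-0.035],0,0.055],[[0,0,-0.03],0,0.055],[[0,0,0],0,0.055]]'
```

```text
time: 7.52
tool_pos: [0.5336, -0.2902, 0.0189]
tool_rot: [2.144, 2.296, -0.002]
ft_force: [-13.6, 1.3, 61.6]
width: 0.297
grip_force: 45.5
time: 7.77
tool_pos: [0.5338, -0.2902, 0.0196]
tool_rot: [2.144, 2.295, -0.001]
ft_force: [-3.5, 1.0, 6.1]
width: 0.287
grip_force: 40.6
time: 8.1
tool_pos: [0.5341, -0.2897, 0.0183]
tool_rot: [2.143, 2.296, 0.001]
ft_force: [-0.5, 0.1, -0.2]
width: 0.641
grip_force: 0.0
time: 8.52
tool_pos: [0.5381, -0.2906, 0.1444]
tool_rot: [2.137, 2.288, 0.008]
ft_force: [0.8, 0.3, -0.0]
width: 0.647
grip_force: 0.0
```

```bash

python3 -m crank '[[[0.01,0,0],3.5,0.06],[[0.01,0,0],3.5,0.06],[[0.04,-0.002,0],0,0.06],[[0.04,-0.002,0],0,0.06],[[0.04,-0.002,0],0,0.06]]'
python3 -m crank '[[[0.04,-0.002,0],0,0.06],[[0.04,-0.002,0],0,0.06],[[0.04,-0.002,0],0,0.06],[[0.04,-0.002,0],0,0.06],[[0.04,-0.002,0],0,0.06]]'
python3 -m crank '[[[0.04,-0.002,0],0,0.06],[[0.04,-0.002,0],0,0.06],[[0.04,-0.001,0],0,0.06],[[0.04,-0.001,0],0,0.06],[[0.01,0,0],0,0.06]]'
python3 -m crank '[[[0,0,0.01],0,0.06],[[0,0,0],0,0.06],[[0,0,0],0,0.06]]'
python3 v.py red2
```

```text
time: 8.93
tool_pos: [0.5331, -0.1485, 0.1379]
tool_rot: [2.282, 2.159, 0.001]
ft_force: [-0.3, -0.4, -0.6]
width: 0.703
grip_force: 0.0
time: 9.35
tool_pos: [0.5337, 0.0526, 0.1379]
tool_rot: [-2.28, -2.161, 0.0]
ft_force: [0.9, -0.0, -0.1]
width: 0.704
grip_force: 0.0
time: 9.77
tool_pos: [0.5359, 0.2312, 0.1386]
tool_rot: [-2.266, -2.168, -0.011]
ft_force: [0.4, 1.0, 0.9]
width: 0.701
grip_force: 0.0
time: 10.02
tool_pos: [0.5366, 0.2176, 0.1268]
tool_rot: [2.282, 2.158, -0.007]
ft_force: [-0.1, -0.0, 0.7]
width: 0.705
grip_force: 0.0
[0.53732357 0.21783455 0.12767093] [ 2.28287569  2.15660039 -0.00346081]
```

View pics/red2.png

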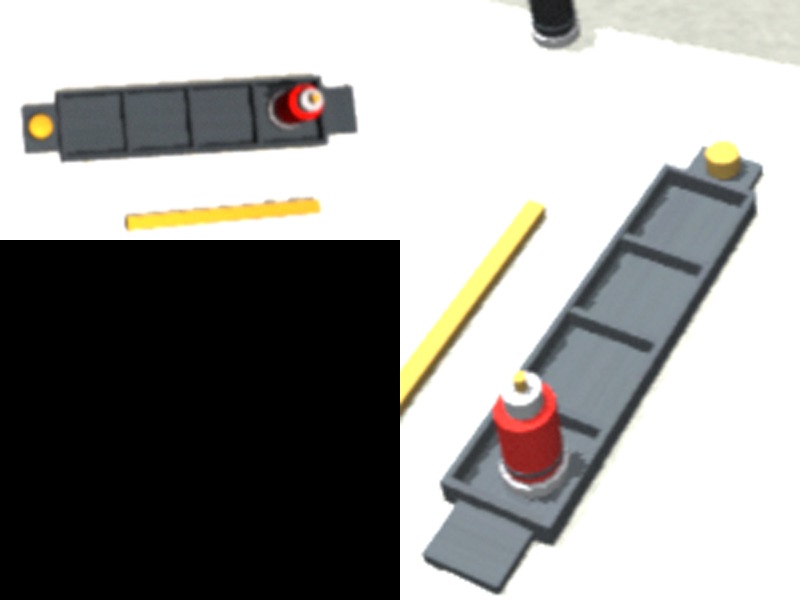

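Red stands flat in the far pocket, its foot ring at about (494,235) in the top view, within about 3 mm of the pocket centre. Now green, with a slower touch-down.

```bash

python3 -m crank '[[[0.002,0.001,0.02],0,0.06],[[0,0,0.03],0,0.06],[[0,0,0.03],0,0.06],[[0,0,0.02],0,0.06],[[0,0,0.008],0,0.06]]'
python3 -m crank '[[[0,0,0],0,0.06],[[0,0,0],0,0.06],[[0,0,0],0,0.02],[[0,0,0],0,0.02],[[0,0,0],0,0.02]]'
python3 -m crank '[[[0,0,0],0,0.02],[[0,0,0],0,0.02],[[0,0,0],0,0.02],[[0,0,0],0,0.02]]'
python3 -m crank '[[[0,0,-0.02],0,0.02],[[0,0,-0.03],0,0.02],[[0,0,-0.035],0,0.02],[[0,0,-0.035],0,0.02],[[0,0,0],0,0.02]]'
```

```text
time: 10.53
tool_pos: [0.5369, 0.2198, 0.0175]
tool_rot: [-2.282, -2.158, 0.008]
ft_force: [-0.2, -0.8, 0.7]
width: 0.701
grip_force: 0.0
time: 10.95
tool_pos: [0.5391, 0.2231, 0.0216]
tool_rot: [2.28, 2.16, 0.003]
ft_force: [-1.5, -0.2, 8.4]
width: 0.297
grip_force: 39.0
time: 11.28
tool_pos: [0.5391, 0.2232, 0.0217]
tool_rot: [2.28, 2.16, 0.003]
ft_force: [-0.4, 0.2, 6.4]
width: 0.296
grip_force: 38.9
time: 11.7
tool_pos: [0.5422, 0.2254, 0.1472]
tool_rot: [2.278, 2.158, 0.019]
ft_force: [0.1, 0.5, -1.1]
width: 0.3
grip_force: 39.7
```

```bash

python3 -m crank '[[[-0.017,0,0],0,0.02],[[-0.04,0.001,0],0,0.02],[[-0.04,0.001,0],0,0.02],[[-0.04,0.001,0],0,0.02],[[-0.04,0.001,0],0,0.02]]'
python3 -m crank '[[[-0.04,0.002,0],0,0.02],[[-0.04,0.002,0],0,0.02],[[-0.04,0.002,0],0,0.02],[[-0.04,0.001,0],0,0.02],[[-0.04,0.001,0],0,0.02]]'
python3 -m crank '[[[-0.04,0.001,0],0,0.02],[[-0.04,0.001,0],0,0.02],[[0,0,0],-3.5,0.02],[[0,0,0],-3.5,0.02],[[0,0,0],0,0.02]]'
python3 -m crank '[[[0,0,0.03],0,0.02],[[0,0,0.03],0,0.02],[[0,0,0],0,0.02],[[0,0,0],0,0.02],[[0,0,0],0,0.02]]'
python3 -m crank '[[[0,0,0],0,0.02],[[0,0,0],0,0.02],[[0,0,0],0,0.02]]'
```

```text
time: 12.12
tool_pos: [0.5322, 0.0439, 0.1403]
tool_rot: [2.279, 2.162, -0.0]
ft_force: [-0.2, -0.6, -2.2]
width: 0.293
grip_force: 39.6
time: 12.53
tool_pos: [0.5294, -0.1565, 0.1403]
tool_rot: [2.28, 2.161, -0.0]
ft_force: [1.1, -0.3, -2.2]
width: 0.295
grip_force: 39.6
time: 12.95
tool_pos: [0.5271, -0.2354, 0.1399]
tool_rot: [-2.145, -2.295, 0.0]
ft_force: [-0.0, -0.4, -2.1]
width: 0.3
grip_force: 39.6
time: 13.37
tool_pos: [0.5287, -0.2339, 0.0814]
tool_rot: [2.143, 2.296, 0.001]
ft_force: [-0.7, -0.1, -1.1]
width: 0.297
grip_force: 39.8
time: 13.62
tool_pos: [0.5286, -0.2346, 0.0815]
tool_rot: [2.143, 2.294, 0.001]
ft_force: [-0.6, -0.2, -1.6]
width: 0.293
grip_force: 39.8
```

```bash

python3 -m crank '[[[0,0,0.025],0,0.02],[[0,0,0.02],0,0.02],[[0,0,0.008],0,0.02],[[0,0,0.003],0,0.02],[[0,0,0.002],0,0.02]]'
python3 -m crank '[[[0,0,0.002],0,0.02],[[0,0,0.002],0,0.02],[[0,0,0],0,0.02],[[0,0,0],0,0.02]]'
python3 -m crank '[[[0,0,0],0,0.055],[[0,0,0],0,0.055],[[0,0,0],0,0.055],[[0,0,0],0,0.055]]'
python3 -m crank '[[[0,0,-0.02],0,0.055],[[0,0,-0.035],0,0.055],[[0,0,-0.035],0,0.055],[[0,0,-0.03],0,0.055],[[0,0,0],0,0.055]]'
```

```text
time: 14.03
tool_pos: [0.528, -0.2343, 0.0224]
tool_rot: [2.144, 2.296, 0.0]
ft_force: [0.2, -0.2, -2.0]
width: 0.292
grip_force: 39.9
time: 14.37
tool_pos: [0.5286, -0.2347, 0.0198]
tool_rot: [2.143, 2.294, 0.001]
ft_force: [-1.2, 0.2, 5.3]
width: 0.293
grip_force: 40.5
time: 14.7
tool_pos: [0.5279, -0.2344, 0.0183]
tool_rot: [2.144, 2.296, 0.0]
ft_force: [0.8, -0.1, 0.1]
width: 0.643
grip_force: 0.0
time: 15.12
tool_pos: [0.5319, -0.2349, 0.1439]
tool_rot: [2.138, 2.289, 0.008]
ft_force: [1.1, 0.8, -0.3]
width: 0.646
grip_force: 0.0
```

```bash

python3 -m crank '[[[0,0,0],3.5,0.06],[[0,0,0],3.5,0.06],[[0.04,-0.001,0],0,0.06],[[0.04,-0.001,0],0,0.06],[[0.04,-0.001,0],0,0.06]]'
python3 -m crank '[[[0.04,-0.001,0],0,0.06],[[0.04,-0.001,0],0,0.06],[[0.04,-0.001,0],0,0.06],[[0.04,-0.001,0],0,0.06],[[0.04,0,0],0,0.06]]'
python3 -m crank '[[[0.04,0,0],0,0.06],[[0.04,0,0],0,0.06],[[0,0,0],0,0.06],[[0,0,0],0,0.06],[[0,0,0],0,0.06]]'
python3 v.py green2
```

```text
time: 15.53
tool_pos: [0.5309, -0.1137, 0.1377]
tool_rot: [-2.283, -2.158, 0.0]
ft_force: [0.2, 1.4, 0.1]
width: 0.702
grip_force: 0.0
time: 15.95
tool_pos: [0.5373, 0.0873, 0.1378]
tool_rot: [-2.28, -2.161, 0.001]
ft_force: [0.6, -1.0, 0.1]
width: 0.701
grip_force: 0.0
time: 16.37
tool_pos: [0.5418, 0.1648, 0.1376]
tool_rot: [2.279, 2.161, -0.003]
ft_force: [-0.7, -0.8, 0.3]
width: 0.703
grip_force: 0.0
[0.5421355  0.16312259 0.13773087] [ 2.28225934  2.15756915 -0.00296559]
```

View pics/green2.png

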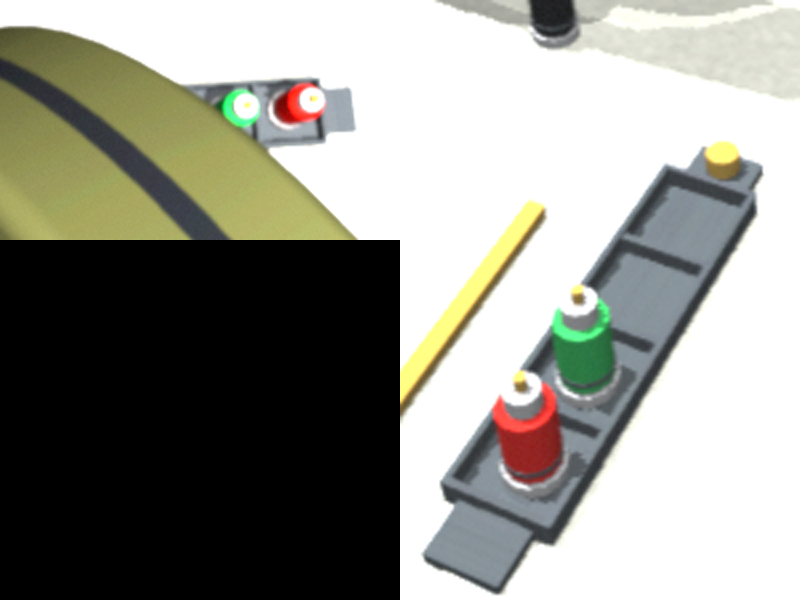

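Red and green stand upright in adjacent pockets, their pins at (215,383) and (237,351) in the scene view. Next is blue.

```bash

python3 -m crank '[[[0.002,0,0.03],0,0.06],[[0,0,0.03],0,0.06],[[0,0,0.03],0,0.06],[[0,0,0.02],0,0.06],[[0,0,0.008],0,0.06]]'
python3 -m crank '[[[0,0,0],0,0.06],[[0,0,0],0,0.06],[[0,0,0],0,0.02],[[0,0,0],0,0.02],[[0,0,0],0,0.02]]'
python3 -m crank '[[[0,0,0],0,0.02],[[0,0,0],0,0.02],[[0,0,0],0,0.02],[[0,0,0],0,0.02]]'
python3 -m crank '[[[0,0,-0.02],0,0.02],[[0,0,-0.03],0,0.02],[[0,0,-0.035],0,0.02],[[0,0,-0.035],0,0.02],[[0,0,0],0,0.02]]'
```

```text
time: 16.88
tool_pos: [0.5406, 0.1644, 0.0173]
tool_rot: [-2.282, -2.158, 0.009]
ft_force: [0.2, 0.5, 0.1]
width: 0.699
grip_force: 0.0
time: 17.3
tool_pos: [0.543, 0.1677, 0.0216]
tool_rot: [2.28, 2.16, 0.003]
ft_force: [-1.5, -0.5, 7.0]
width: 0.296
grip_force: 38.8
time: 17.63
tool_pos: [0.543, 0.1679, 0.0216]
tool_rot: [2.279, 2.161, 0.003]
ft_force: [-2.2, -0.1, 5.9]
width: 0.301
grip_force: 38.9
time: 18.05
tool_pos: [0.5463, 0.1697, 0.1469]
tool_rot: [2.278, 2.158, 0.018]
ft_force: [0.8, 0.9, -1.0]
width: 0.292
grip_force: 39.6
```

```bash

python3 -m crank '[[[-0.03,0,0],0,0.02],[[-0.04,0,0],0,0.02],[[-0.04,0,0],0,0.02],[[-0.04,0,0],0,0.02],[[-0.04,0,0],0,0.02]]'
python3 -m crank '[[[-0.04,0,0],0,0.02],[[-0.04,0,0],0,0.02],[[-0.04,0,0],0,0.02],[[-0.04,0.001,0],0,0.02],[[0,0,0],-3.5,0.02]]'
python3 -m crank '[[[0,0,0],-3.5,0.02],[[0,0,0.03],0,0.02],[[0,0,0.03],0,0.02],[[0,0,0],0,0.02],[[0,0,0],0,0.02]]'
python3 -m crank '[[[0,0,0],0,0.02],[[0,0,0],0,0.02],[[0,0,0],0,0.02]]'
```

```text
time: 18.47
tool_pos: [0.5315, -0.0242, 0.1403]
tool_rot: [2.279, 2.161, -0.0]
ft_force: [0.7, -0.0, -2.6]
width: 0.294
grip_force: 39.6
time: 18.88
tool_pos: [0.5218, -0.1949, 0.1394]
tool_rot: [2.226, 2.211, -0.013]
ft_force: [-1.0, -1.9, -2.0]
width: 0.299
grip_force: 39.6
time: 19.3
tool_pos: [0.523, -0.1819, 0.0794]
tool_rot: [-2.142, -2.295, 0.003]
ft_force: [0.2, 0.8, -1.9]
width: 0.295
grip_force: 39.8
time: 19.55
tool_pos: [0.5257, -0.1823, 0.0818]
tool_rot: [2.142, 2.294, 0.002]
ft_force: [0.3, -0.2, -1.5]
width: 0.296
grip_force: 39.8
```

```bash

python3 -m crank '[[[0.001,-0.001,0.025],0,0.02],[[0,0,0.02],0,0.02],[[0,0,0.008],0,0.02],[[0,0,0.003],0,0.02],[[0,0,0.002],0,0.02]]'
python3 -m crank '[[[0,0,0.002],0,0.02],[[0,0,0.002],0,0.02],[[0,0,0],0,0.02],[[0,0,0],0,0.02]]'
python3 -m crank '[[[0,0,0],0,0.055],[[0,0,0],0,0.055],[[0,0,0],0,0.055],[[0,0,0],0,0.055]]'
python3 -m crank '[[[0,0,-0.02],0,0.055],[[0,0,-0.035],0,0.055],[[0,0,-0.035],0,0.055],[[0,0,-0.03],0,0.055],[[0,0,0],0,0.055]]'
```

```text
time: 19.97
tool_pos: [0.524, -0.1812, 0.0226]
tool_rot: [2.143, 2.296, 0.001]
ft_force: [-0.0, 0.1, -1.1]
width: 0.294
grip_force: 39.9
time: 20.3
tool_pos: [0.5244, -0.1815, 0.0197]
tool_rot: [2.143, 2.294, 0.001]
ft_force: [-0.9, -0.5, 4.9]
width: 0.292
grip_force: 40.6
time: 20.63
tool_pos: [0.5237, -0.1812, 0.0183]
tool_rot: [2.144, 2.296, 0.0]
ft_force: [-0.0, -0.4, 0.2]
width: 0.645
grip_force: 0.0
time: 21.05
tool_pos: [0.5275, -0.1815, 0.1437]
tool_rot: [2.138, 2.289, 0.009]
ft_force: [1.2, -0.5, 0.5]
width: 0.643
grip_force: 0.0
```

```bash

python3 -m crank '[[[0,0,0],3.5,0.06],[[0,0,0],3.5,0.06],[[0.04,-0.001,0],0,0.06],[[0.04,-0.001,0],0,0.06],[[0.04,-0.001,0],0,0.06]]'
python3 -m crank '[[[0.04,-0.001,0],0,0.06],[[0.04,-0.001,0],0,0.06],[[0.04,0,0],0,0.06],[[0.04,0,0],0,0.06],[[0.018,0,0],0,0.06]]'
python3 -m crank '[[[0,0,0],0,0.06],[[0,0,0],0,0.06],[[0,0,0.02],0,0.06],[[0,0,0],0,0.06],[[0,0,0],0,0.06]]'
python3 - <<'E'
from h import *
s=camera("scene");t=camera("top")
def crop(c,u0,v0,u1,v1,w,h): return cv2.resize(np.clip(c["color"][v0:v1,u0:u1,::-1]*2.2,0,255).astype(np.uint8),(w,h),interpolation=cv2.INTER_CUBIC)
cv2.imwrite("pics/y1.png",np.hstack([crop(s,310,130,430,270,400,467),crop(s,170,280,320,455,400,467)]))
p=monitor.sense()["tool_pos"];print(p)
E
```

```text
time: 21.47
tool_pos: [0.5267, -0.0606, 0.1378]
tool_rot: [2.283, 2.158, -0.0]
ft_force: [1.0, 0.2, -0.4]
width: 0.704
grip_force: 0.0
time: 21.88
tool_pos: [0.5341, 0.1244, 0.1384]
tool_rot: [-2.27, -2.167, -0.007]
ft_force: [-0.9, 1.3, 0.2]
width: 0.702
grip_force: 0.0
time: 22.3
tool_pos: [0.5335, 0.114, 0.1173]
tool_rot: [-2.283, -2.158, 0.006]
ft_force: [0.6, -0.3, -0.6]
width: 0.702
grip_force: 0.0
[0.53457995 0.11529401 0.11843307]
```

View pics/y1.png

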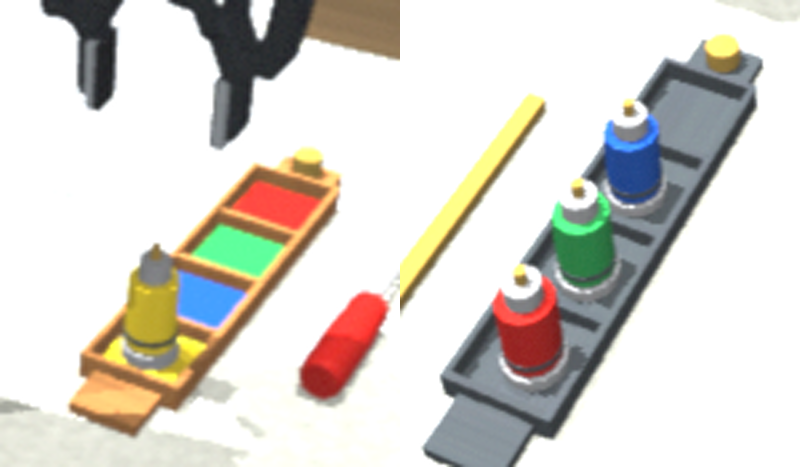

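Yellow stands alone with the fingers astride it, tips at (340,162) and (378,174) over the pin at (357,205) in the scene view. Red, green and blue are upright in order in the steel rack. I'll grip yellow.

```bash

python3 -m crank '[[[0.001,0,0.03],0,0.06],[[0,0,0.03],0,0.06],[[0,0,0.02],0,0.06],[[0,0,0.012],0,0.06],[[0,0,0.006],0,0.06]]'
python3 -m crank '[[[0,0,0],0,0.06],[[0,0,0],0,0.06],[[0,0,0],0,0.02],[[0,0,0],0,0.02],[[0,0,0],0,0.02]]'
python3 -m crank '[[[0,0,0],0,0.02],[[0,0,0],0,0.02],[[0,0,0],0,0.02],[[0,0,0],0,0.02]]'
python3 -m crank '[[[0,0,-0.02],0,0.02],[[0,0,-0.03],0,0.02],[[0,0,-0.035],0,0.02],[[0,0,-0.035],0,0.02],[[0,0,0],0,0.02]]'
```

```text
time: 22.82
tool_pos: [0.534, 0.1169, 0.0191]
tool_rot: [-2.281, -2.16, 0.003]
ft_force: [0.5, -0.4, 0.0]
width: 0.703
grip_force: 0.0
time: 23.23
tool_pos: [0.535, 0.1178, 0.0212]
tool_rot: [2.28, 2.16, 0.002]
ft_force: [-0.3, -0.2, 7.1]
width: 0.299
grip_force: 38.7
time: 23.57
tool_pos: [0.535, 0.1179, 0.0213]
tool_rot: [2.28, 2.161, 0.002]
ft_force: [-0.9, -0.1, 4.7]
width: 0.302
grip_force: 38.9
time: 23.98
tool_pos: [0.5384, 0.1194, 0.1465]
tool_rot: [2.277, 2.157, 0.017]
ft_force: [0.5, 0.1, -1.7]
width: 0.298
grip_force: 39.6
```

```bash

python3 -m crank '[[[-0.026,0,0],0,0.02],[[-0.04,0,0],0,0.02],[[-0.04,0,0],0,0.02],[[-0.04,0,0],0,0.02],[[-0.04,0,0],0,0.02]]'
python3 -m crank '[[[-0.04,0,0],0,0.02],[[-0.02,0,0],0,0.02],[[0,0,0],-3.5,0.02],[[0,0,0],-3.5,0.02],[[0,0,0.03],0,0.02]]'
python3 -m crank '[[[0,0,0.03],0,0.02],[[0,0,0],0,0.02],[[0,0,0],0,0.02],[[0,0,0],0,0.02],[[0,0,0],0,0.02]]'
```

```text
time: 24.4
tool_pos: [0.5238, -0.07, 0.1401]
tool_rot: [2.279, 2.162, -0.001]
ft_force: [0.8, 0.1, -1.2]
width: 0.295
grip_force: 39.6
time: 24.82
tool_pos: [0.5252, -0.1291, 0.1138]
tool_rot: [2.138, 2.29, 0.01]
ft_force: [2.2, 0.1, -1.9]
width: 0.298
grip_force: 39.7
time: 25.23
tool_pos: [0.5226, -0.1279, 0.0818]
tool_rot: [2.142, 2.295, 0.003]
ft_force: [-0.2, -0.7, -0.7]
width: 0.294
grip_force: 39.7
```

```bash

python3 -m crank '[[[0,-0.001,0.025],0,0.02],[[0,0,0.02],0,0.02],[[0,0,0.008],0,0.02],[[0,0,0.003],0,0.02],[[0,0,0.002],0,0.02]]'
python3 -m crank '[[[0,0,0.002],0,0.02],[[0,0,0.002],0,0.02],[[0,0,0],0,0.02],[[0,0,0],0,0.02]]'
python3 -m crank '[[[0,0,0],0,0.055],[[0,0,0],0,0.055],[[0,0,0],0,0.055],[[0,0,0],0,0.055]]'
python3 -m crank '[[[0,0,-0.02],0,0.055],[[0,0,-0.035],0,0.055],[[0,0,-0.035],0,0.055],[[0,0,-0.03],0,0.055],[[0,0,0],0,0.055]]'
python3 -m crank '[[[0.04,0,0],0,0.055],[[0.04,0,0],0,0.055],[[0.04,0,0],0,0.055],[[0.04,0,0],0,0.055],[[0.04,0,0],0,0.055]]'
python3 -m crank '[[[0.04,0,0],0,0.055],[[0.04,0,0],0,0.055],[[0,0,0],0,0.055],[[0,0,0],0,0.055],[[0,0,0],0,0.055]]'
python3 v.py end
```

```text
time: 25.65
tool_pos: [0.521, -0.128, 0.0228]
tool_rot: [2.143, 2.296, 0.001]
ft_force: [0.1, 0.6, -0.9]
width: 0.296
grip_force: 39.8
time: 25.98
tool_pos: [0.5212, -0.1282, 0.0193]
tool_rot: [2.143, 2.295, 0.002]
ft_force: [-0.8, 0.3, 4.0]
width: 0.3
grip_force: 40.3
time: 26.32
tool_pos: [0.5203, -0.1281, 0.0182]
tool_rot: [2.144, 2.296, 0.0]
ft_force: [-0.4, -0.2, -0.4]
width: 0.644
grip_force: 0.0
time: 26.73
tool_pos: [0.5241, -0.128, 0.1434]
tool_rot: [2.139, 2.29, 0.009]
ft_force: [-0.2, 1.5, -1.1]
width: 0.642
grip_force: 0.0
time: 27.15
tool_pos: [0.506, 0.073, 0.1378]
tool_rot: [-2.144, -2.296, 0.001]
ft_force: [1.0, -0.4, 0.7]
width: 0.645
grip_force: 0.0
time: 27.57
tool_pos: [0.5007, 0.1506, 0.1376]
tool_rot: [2.143, 2.297, -0.003]
ft_force: [0.0, -1.1, 0.4]
width: 0.643
grip_force: 0.0
[0.50110336 0.14911572 0.13773993] [ 2.14643713  2.29304332 -0.00290444]
```

View pics/end.png

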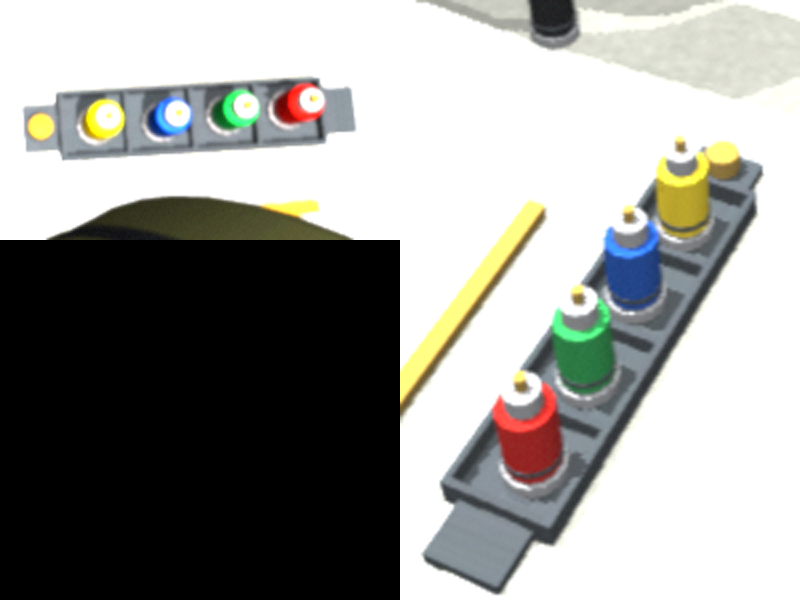

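From the knob the steel rack now holds yellow, blue, green, red, pins at (404,239), (439,236), (473,232) and (506,229) in the top view. I'll check the offsets in the rack's frame before handing in.

```bash
python3 - <<'E'
from h import *
t=camera("top");s=camera("scene")
def chk(name,c,f,corn,pins):
    P=np.array([plane(c,*f(*p),.016)[:2] for p in corn]) # knob-end hi x, knob-end lo x, far lo, far hi
    o=P.mean(0);y=(P[0]+P[1]-P[2]-P[3]);y/=np.linalg.norm(y);x=np.array([y[1],-y[0]])
    print(name,o.round(4))
    for k,p in pins.items():
        q=plane(c,*f(*p),.074)[:2]-o;print(k,(1e3*np.array([q@x,q@y])).round(1))
chk("top",t,lambda a,b:(350+a/2,180+b/2),[(56,92),(61,159),(326,143),(321,78)],dict(red=(313,99),green=(247,105),blue=(179,112),yellow=(109,118)))
chk("scene",s,lambda a,b:(170+(a-400)/2.667,240+b/2.667),[(755,205),(668,167),(443,487),(548,543)],dict(red=(520,378),green=(578,292),blue=(628,211),yellow=(680,142)))
E
```

```text
top [ 0.5235 -0.2045]
red [  2.6 -79.5]
green [  0.9 -28. ]
blue [-1.6 24.8]
yellow [-3.1 78.8]
scene [ 0.5306 -0.2092]
red [ -0.  -76.1]
green [ -1. -25.]
blue [-4.1 28.3]
yellow [-2.6 81.1]
```

All are within about 5 mm of the pocket centres (limit 12 mm).

```bash
python3 -c "
from bench import finish_job
print(finish_job())"
```

```text
the job is handed in; nothing more can be done
None
```

I moved all four chucks to the steel rack in reverse order (from the knob: yellow, blue, green, red), upright and released, each measured within about 5 mm of its pocket centre, and handed the job in at about 28 s; no verdict came back.

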